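# Thread the temperature probe through both stand guides and hold it in the beaker

### The job

Take the temperature probe (the rod with the tall round head) out of the rack and thread its rod down through the upper guide of the probe stand and then through the lower guide, until its tip hangs about half-way down inside the small beaker. Finish while still holding the probe there, still and upright by its head, with the tip off the beaker's bottom and the head clear above the upper guide, so that a sample can be poured in around it. Leave the other two rods in the rack and do not shift the beaker or the jars, vials and cup standing about.

Things in the scene. Friction and masses are not known exactly. Their poses are not given: they have to be found in the camera images.
- probe_head (a point): Centre of the probe's head: a black upright cylinder 22 mm across, 50 mm tall, the tallest head in the rack. Below it, coaxial, a straight steel rod 10 mm across, 120 mm long from the head's flat underside to its rounded tip (145 mm below this point). z runs up the rod to the head. About 80 g, loose, starting upright in one of the rack's holes, the head's underside on the rack's top plate.
- probe_tip (a point): The rounded free end of the probe's steel rod, on its axis, 145 mm below the centre of the head.
- rack: White rack fixed to the table, 70 x 210 mm, with a 60 x 200 mm top plate whose upper face is 130 mm above the table. Origin at the centre of its underside; its three 14 mm through holes lie on its y axis at -65, 0 and +65 mm. Which hole holds which rod varies.
- upper_guide (a point): Centre of the mouth of the upper guide of the fixed probe stand, 130 mm above the table: a black upright bushing 20 mm tall, its mouth about 32 mm across narrowing in the top 9 mm to a 14 mm bore, 11 mm long. z is up the bore; y points to the stand's steel column (16 mm thick, 68 mm off, 122 mm tall). Nothing on the stand is higher than this mouth.
- lower_guide (a point): Centre of the mouth of the lower guide, straight below the upper one on the same axis, 76 mm above the table. Black, 16 mm tall (underside 60 mm above the table): a mouth about 28 mm across narrows in the top 7 mm to a 14 mm bore, 9 mm long.
- beaker_rim_centre (a point): Centre of the rim of the small glass beaker standing loose on the stand's 10 mm base plate under the guides: 66 mm across, 45 mm tall, rim 55 mm above the table, inner floor about 15 mm above the table, walls 3 mm.
- disc_rod_head (a point): Centre of the head of another rod in the rack: flat black disc, 32 mm across, 10 mm thick, on an 8 mm rod 90 mm long. Not wanted.
- short_rod_head (a point): Centre of the head of the third rod in the rack: black block 18 x 18 mm, 16 mm tall, on a 10 mm rod 70 mm long. Not wanted.
- jar_near: Clear jar with yellow screw cap, 60 mm across, 70 mm tall, bystander. Origin at the centre of its underside.
- jar_far: The same kind of jar, farther from the robot, bystander. Origin at the centre of its underside.
- vial: Amber vial with white cap, 28 mm across, 55 mm tall, bystander. Origin at the centre of its underside.
- vial2: Amber vial as the other, farther from the robot, bystander. Origin at the centre of its underside.
- crucible: White porcelain cup 70 mm across, 60 mm tall, bystander. Origin at the centre of its underside.
Mind the look-alikes: they are no part of the job. Leave any orange or yellow look-alike of the part that bears probe_head alone.

How it is judged:
By the outcome, as a careful person would: the job done as asked, in the order asked, and still so for the second after the job is handed in, while the arm keeps its last pose, push and grip.
It also fails if it takes over 42 s, if anything falls off the work surface, if the arm or the gripper's body presses on something with over 40 N, if the wrist force passes 120 N, or if a joint passes its speed limit or range.

### The arm

A 7-joint arm with a two-finger parallel gripper is mounted at the origin on the work surface. World frame = base frame: x ahead of the robot, y to its left, z up, the work surface at z = 0. Lengths are in m, angles in rad, forces in N, time in s.
With the tool pointing down it reaches from about 0.425 to 0.875 m from the base axis. Payload 8.4 kg.
Tool frame: the origin (TCP) lies midway between the tips of the shut fingers; the grasp point (between the pads) lies 19 mm behind it; z points along the fingers, y is the direction in which the jaws open and shut (so a half turn about z gives the same grasp; the last joint's range is limited). The gripper opens to 85 mm and grips with 20 to 120 N. Pads are 22 mm wide; open, the fingers measure 114 mm over their backs; the gripper's body (76 mm by 85 mm) begins 54 mm behind the grasp point. The pads swing forward as they close: fully open they stand 13 mm farther back than shut.
Start: joints at [-1.367, 0.333, 0.04, 1.465, -0.013, 1.343, -0.059], TCP at [0.194, 0.62, 0.231] pointing down, gripper open.
Joint ranges: [-2.58, 2.58], [-0.38, 2.09], [-1.3, 1.39], [0.25, 2.4], [-1.5, 4.64], [0.08, 2.09], [-2.65, 2.65]. Speed limits (rad/s): [2.22, 2.22, 2.79, 2.79, 3.14, 3.14, 3.14].

### API

Orientations are given as a unit quaternion [w, x, y, z].
In Python, from station import arm gives the robot as it stands. The module is installed in compiled form; this text tells all that it offers.
- The arm moves only by the shell command python3 -m pendant 'ROWS'. ROWS is JSON, one flat list of numbers, 7 for each row, row after row: the finger opening in cm, from 0 to 8.54, then the shift along the tool's x, y, z in cm, then the turn, a rotation vector about the tool's x, y, z in rad. A call has 1 to 8 rows; each row is the pose to reach, as a shift and turn from the pose measured when the call began, along the tool's axes at that moment; what a row does not reach only later rows make up. A row lasts 1/10 s, in which the tool goes at most 50 mm and 8.59 degrees, less where a joint would pass 70% of its speed; a pose out of reach is approached as far as the arm can. A call with a gripper value outside its range is refused whole. The fingers move at their own pace and stop on an object; the grip force is fixed at half the most. Time passes only in rows, so rows that repeat a pose let the fingers close. It gives the time, the measured TCP pose, the force and the opening at its end, in the units of the state.
- arm.get_state(): the state, without advancing time (a new reading comes with each control period).
- arm.capture(name): name is "side" or "top"; returns the picture (480x640x3 uint8, red, green, blue); there is no depth.
- arm.calibration(name): a dict with "fx", "fy", "cx", "cy" (pixels), "extrinsics" (4x4, takes a point from world to camera coordinates). Camera axes: x right, y down, z forward; pixel columns grow to the right and rows downward; lengths in m; the calibration is good to about 2 mm. A picture is of the moment at which its call begins. calibration takes no time and is no camera call.
- arm.finish_job(): hands the job in, once; it reports no verdict.
Trained networks look in the newest picture that a camera, given by its name, has taken for a name from the list of things; names that differ only in an ending like _2 or _b are one class to them, and where a whole thing is asked for, a point or a joint stands for the part that bears it (a point fixed in the world has none). Each returns a list of dicts, best first, with "p" (0 to 1); they miss things now and then, are a little off and sometimes report something else, mostly with a low value. They report only what shows in the picture. A call takes as long as a camera call. They do not tell look-alikes from the thing itself.
- arm.regions_of(camera, label): "region" (480x640 bool, what is visible of it) and "centre" ([column, row] in pixels, amid what is visible of it).
- arm.landmark_of(camera, label): "centre" ([column, row] in pixels: a listed point, or the origin of a listed thing).
The state is a dict: "t": time; "qpos": joint angles; "joint_velocities": joint speeds; "joint_torque": joint torques, N m; "tool_pos": TCP position; "tcp_rot": TCP orientation; "contact_force": force on the tool from outside, world axes, zero at the start; "wrist_torque": the same for the moment, N m; "opening": opening from 0.0 (shut) to 1.0 (fully open).
Only numpy, scipy, OpenCV 4.12 (cv2) and the standard library are available. Lean on these libraries where they do the work, as an engineer would, in place of code of your own. Each camera call takes 0.05 s, during which the arm holds its last target. There are 200 camera calls.

## Working session

There is one attempt and no reset: what is moved stays moved. The work goes in short steps, Python scripts to look and compute and a shell command to move; the robot and the scene stay as the last step left them, time stands still between calls to the robot, and variables do not carry over. Pictures are saved under pics/ and viewed, about 8 in all and at most 12, crops included, and the job is handed in when it is done.

```bash
mkdir -p pics; cat > h.py <<'E'
import numpy as np, cv2
from station import arm
def save(c,n,crop=None,s=1):
    im=arm.capture(c)[:,:,::-1]
    if crop: x0,y0,x1,y1=crop; im=im[y0:y1,x0:x1]
    cv2.imwrite('pics/'+n,cv2.resize(im,None,fx=s,fy=s,interpolation=cv2.INTER_CUBIC))
def ray(c,px):
    k=arm.calibration(c);E=np.array(k['extrinsics']);R=E[:3,:3];t=E[:3,3]
    d=R.T@np.array([(px[0]-k['cx'])/k['fx'],(px[1]-k['cy'])/k['fy'],1]);return -R.T@t,d/np.linalg.norm(d)
def atz(c,px,z):
    o,d=ray(c,px);return o+d*(z-o[2])/d[2]
def proj(c,p):
    k=arm.calibration(c);E=np.array(k['extrinsics']);q=E[:3,:3]@np.array(p)+E[:3,3]
    return np.array([k['fx']*q[0]/q[2]+k['cx'],k['fy']*q[1]/q[2]+k['cy']])
def tri(pts):
    A=np.zeros((3,3));b=np.zeros(3);r=[ray(*p) for p in pts]
    for o,d in r:
        P=np.eye(3)-np.outer(d,d);A+=P;b+=P@o
    x=np.linalg.solve(A,b);return x,[round(float(np.linalg.norm(np.cross(x-o,d)))*1000,1) for o,d in r]
E
python3 - <<'E'
from h import *
np.set_printoptions(precision=4,suppress=True)
save('side','s0.png');save('top','t0.png')
Z=dict(probe_head=.155,upper_guide=.13,lower_guide=.076,beaker_rim_centre=.055,disc_rod_head=.135,short_rod_head=.138,rack=0,jar_near=0,crucible=0)
for n,z in Z.items():
    for c in('side','top'):
        for r in arm.landmark_of(c,n)[:3]: print(n,c,round(r['p'],2),np.round(r['centre'],1),atz(c,r['centre'],z))
for c in('side','top'): o,d=ray(c,(320,240));print(c,o,d)
s=arm.get_state();print(s['t'],s['tool_pos'],s['tcp_rot'],s['contact_force'])
E
```

```text
probe_head side 0.97 [311.9 229.1] [ 0.5579 -0.005   0.155 ]
probe_head side 0.87 [348.5 198. ] [ 0.5246 -0.1101  0.155 ]
probe_head side 0.82 [401.2 234.3] [ 0.4068 -0.0503  0.155 ]
probe_head top 0.74 [381.8 205.2] [ 0.6093 -0.1373  0.155 ]
probe_head top 0.73 [340.1 324.3] [ 0.4072 -0.0642  0.155 ]
probe_head top 0.56 [309.2 227.5] [ 0.572  -0.0128  0.155 ]
upper_guide side 0.78 [286.5 328.9] [0.5227 0.1919 0.13  ]
upper_guide top 0.8 [195.9 259.9] [0.5183 0.1891 0.13  ]
lower_guide side 0.72 [290.  351.7] [0.5168 0.1959 0.076 ]
lower_guide side 0.44 [277.4 278.7] [0.5987 0.0621 0.076 ]
lower_guide top 0.72 [203.3 260.4] [0.5187 0.1896 0.076 ]
beaker_rim_centre side 0.66 [289.6 353.6] [0.5219 0.1873 0.055 ]
beaker_rim_centre side 0.5 [288.  328.8] [0.5438 0.1428 0.055 ]
beaker_rim_centre top 0.63 [208.2 256.1] [0.5275 0.1855 0.055 ]
beaker_rim_centre top 0.34 [404.9 267. ] [ 0.5042 -0.192   0.055 ]
disc_rod_head side 0.55 [376.6 174.4] [ 0.5011 -0.2263  0.135 ]
disc_rod_head side 0.2 [395.4 325. ] [0.368  0.1279 0.135 ]
disc_rod_head top 0.69 [438.3 269.7] [ 0.4986 -0.2358  0.135 
[... 204 characters left out ...]
ad top 0.57 [301.3 205.8] [0.6119 0.0014 0.138 ]
short_rod_head top 0.51 [405.8 267.2] [ 0.5032 -0.1793  0.138 ]
rack side 0.7 [359.8 236.7] [ 0.5108 -0.1735  0.    ]
rack top 0.88 [389.4 264.2] [ 0.5105 -0.1703  0.    ]
jar_near side 0.62 [393.  326.8] [0.3809 0.0329 0.    ]
jar_near top 0.97 [294.5 330.3] [0.3783 0.0225 0.    ]
crucible side 0.72 [442.2 208.6] [ 0.3604 -0.3334  0.    ]
crucible top 0.66 [472.4 337.6] [ 0.3631 -0.3332  0.    ]
crucible top 0.16 [192.2 259.9] [0.5218 0.2319 0.    ]
side [0.3219 0.6028 0.7725] [ 0.2423 -0.6687 -0.703 ]
top [ 0.4967 -0.0361  0.9639] [ 0.0663  0.0061 -0.9978]
1.0 [0.1938 0.6204 0.2313] [-0.      0.1508  0.9886 -0.    ] [-0.2869  0.561  -0.3216]
```

View pics/s0.png

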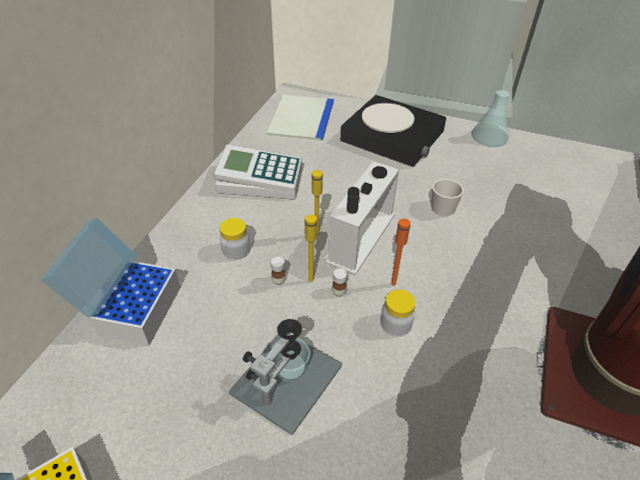

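View pics/t0.png

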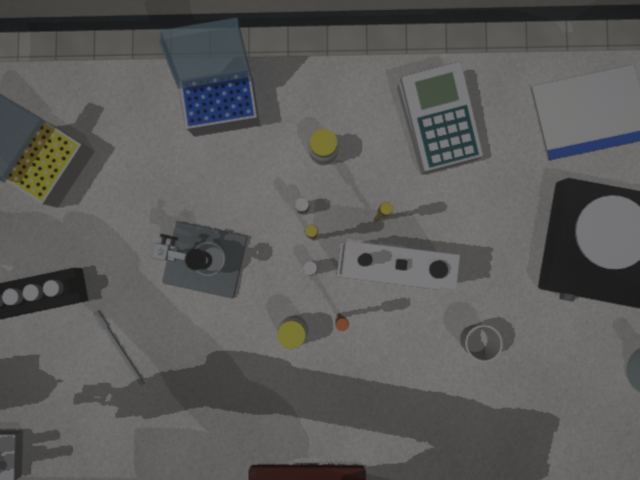

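The black heads in the rack are: probe at side (353,200) / top (365,260), short block at (367,188) / (402,265), disc at (379,172) / (438,269). The look-alikes to avoid are orange at side (402,235) / top (342,324), yellow at side (311,228) / top (311,231), and yellow at side (317,183) / top (386,209). I'll check the choice in a close crop and measure.

```bash
python3 - <<'E'
from h import *
np.set_printoptions(precision=4,suppress=True)
s=arm.capture('side')[:,:,::-1].copy();t=arm.capture('top')[:,:,::-1].copy()
np.save('s.npy',s);np.save('t.npy',t)
f=lambda im,x,y:cv2.resize(im[y:y+75,x:x+100],None,fx=4,fy=4,interpolation=cv2.INTER_CUBIC)
cv2.imwrite('pics/c1.png',np.vstack([np.hstack([f(s,310,155),f(t,335,225)]),np.hstack([f(s,235,310),f(t,150,220)])]))
for c in('side','top'):
    for r in arm.regions_of(c,'probe_head'):
        m=r['region'];ys,xs=np.nonzero(m);print(c,round(r['p'],2),np.round(r['centre'],1),m.sum(),xs.min(),xs.max(),ys.min(),ys.max(),(s if c=='side' else t)[m].mean(0))
print(tri([('side',(286.5,328.9)),('top',(195.9,259.9))]))
E
```

```text
side 0.97 [315.  189.7] 411 311 322 170 230 [ 50.0146 136.0949 157.0024]
side 0.91 [310.3 233.3] 511 304 316 215 281 [ 46.3503 135.6967 157.7123]
side 0.84 [398.2 240.1] 495 392 409 219 284 [ 46.6182  83.5556 155.9232]
side 0.52 [349.  199.8] 305 346 358 187 213 [59.4984 62.0525 62.7279]
top 0.65 [383.6 208.8] 217 373 392 202 220 [48.8157 90.1014 97.6037]
top 0.6 [315.9 232.1] 177 305 318 224 239 [ 55.3333  99.4972 106.2655]
top 0.57 [340.6 323.1] 169 335 348 315 330 [ 45.9408  67.1361 103.4024]
top 0.45 [364.4 258.2] 171 357 371 252 266 [47.7895 47.5965 47.9942]
top 0.29 [197.  255.3] 4351 152 246 222 296 [69.7734 68.5091 65.3845]
(array([0.5207, 0.1903, 0.1285]), [2.5, 2.5])
```

View pics/c1.png

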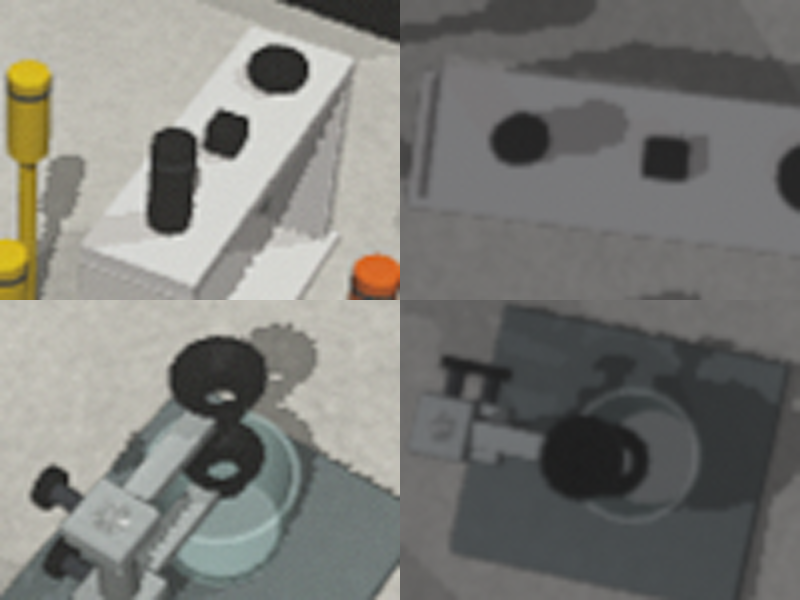

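The crop confirms it: the tall black cylinder at side (353,200) / top (365,259) is the probe. The guide mouth is near side (289,329) / top (195.5,259). Next I work out positions and the move.

```bash
python3 - <<'E'
from h import *
from scipy.spatial.transform import Rotation as Ro
np.set_printoptions(precision=4,suppress=True)
C=lambda x,y,ox,oy:(ox+x/4-.375,oy+y/4-.375)
t=np.load('t.npy').max(2);s=np.load('s.npy').max(2)
print('head top', tri([('side',C(174,137,310,155)),('top',C(120,138,335,225))]), atz('top',C(120,138,335,225),.178),atz('side',C(174,137,310,155),.18))
hb=atz('side',C(169,222,310,155),.13);print('head bottom side',hb)
print('ug',tri([('side',C(218,76,235,310)),('top',C(182,157,150,220))]),atz('side',C(218,76,235,310),.13),atz('top',C(182,157,150,220),.13))
print('lg',tri([('side',C(224,160,235,310)),('top',C(206,157,150,220))]),atz('side',C(224,160,235,310),.076),atz('top',C(206,157,150,220),.076))
print('col',atz('top',C(42,130,150,220),.122),'beaker',atz('top',C(240,155,150,220),.055))
for n,x,y in(('short',265,158),('disc',408,178)): print(n,atz('top',C(x-0,y,335,225),.145))
# predicted silhouettes
def cyl(c,p,r,h):
    a=np.linspace(0,2*np.pi,60);P=[proj(c,[p[0]+r*np.cos(b),p[1]+r*np.sin(b),z]) for b in a for z in h];P=np.array(P);return P.min(0),P.max(0)
from scipy.optimize import least_squares
obs={}
for c,im,box in(('side',s,(340,180,362,216)),('top',t,(352,248,374,270))):
    x0,y0,x1,y1=box;m=(im[y0:y1,x0:x1]<(75 if c=='side' else 50)).astype('uint8')
    n,l,st,ce=cv2.connectedComponentsWithStats(m);i=1+st[1:,4].argmax();obs[c]=(st[i,:2]+[x0-.5,y0-.5],st[i,:2]+st[i,2:4]+[x0-.5,y0-.5])
print(obs)
g=lambda p:np.concatenate([np.subtract(a,b) for c in obs for a,b in zip(cyl(c,p,.011,(.13,.18)),obs[c])])
r=least_squares(g,[.515,-.108]);print('probe fit',r.x,r.fun)
st=arm.get_state();print(st['t'],st['tool_pos'],Ro.from_quat(np.roll(st['tcp_rot'],-1)).as_matrix())
E
```

```text
head top (array([ 0.5159, -0.1045,  0.1839]), [0.5, 0.5]) [ 0.5166 -0.1049  0.178 ] [ 0.5167 -0.1093  0.18  ]
head bottom side [ 0.5153 -0.1071  0.13  ]
ug (array([0.5196, 0.1903, 0.1302]), [0.6, 0.6]) [0.5191 0.19   0.13  ] [0.5202 0.1905 0.13  ]
lg (array([0.5194, 0.1929, 0.0767]), [2.3, 2.3]) [0.5174 0.192  0.076 ] [0.5216 0.1938 0.076 ]
col [0.5329 0.256  0.122 ] beaker [0.5231 0.1827 0.055 ]
short [ 0.5085 -0.1698  0.145 ]
disc [ 0.4995 -0.2306  0.145 ]
{'side': (array([346.5, 186.5]), array([358.5, 212.5])), 'top': (array([357.5, 253.5]), array([371.5, 264.5]))}
probe fit [ 0.5166 -0.1068] [-1.0246 -0.5374  0.2032  1.3765 -0.4392 -1.0553  1.1     1.6172]
1.2 [0.1938 0.6204 0.2313] [[-0.9545  0.2982 -0.    ]
 [ 0.2982  0.9545 -0.0001]
 [ 0.     -0.0001 -1.    ]]
```

```bash
python3 -m pendant '[5,-41.1,-29,-7,0,0,0,5,-41.1,-29,-7,0,0,0,5,-41.1,-29,-7,0,0,0,5,-41.1,-29,-7,0,0,0,5,-41.1,-29,-7,0,0,0,5,-41.1,-29,-7,0,0,0,5,-41.1,-29,-7,0,0,0,5,-41.1,-29,-7,0,0,0]'
cat > go.py <<'E'
import sys
from h import *
from scipy.spatial.transform import Rotation as Ro
np.set_printoptions(precision=4,suppress=True)
s=arm.get_state();R=Ro.from_quat(np.roll(s['tcp_rot'],-1))
g=np.array([float(v) for v in sys.argv[1:4]])
if len(sys.argv)>4: y=np.array([float(sys.argv[4]),float(sys.argv[5]),0])
else: y=R.as_matrix()[:,1]*[1,1,0]
y/=np.linalg.norm(y);z=np.array([0,0,-1.]);T=np.column_stack([np.cross(y,z),y,z])
print('t',s['t'],'pos',s['tool_pos'],'q',np.array(s['qpos']),'F',s['contact_force'],'op',s['opening'])
print('shift cm',R.inv().apply(g-s['tool_pos'])*100,'turn',(R.inv()*Ro.from_matrix(T)).as_rotvec(),'tooly',R.as_matrix()[:,1])
E
python3 go.py .5165 -.1065 .26
```

```text
t: 2.0
tool_pos: [0.4356, 0.304, 0.2871]
tcp_rot: [0.0, 0.151, 0.989, 0.0]
contact_force: [0.3, -0.7, -0.5]
opening: 0.584
t 2.0 pos [0.4356 0.304  0.2871] q [-0.9665  0.0591  0.2885  1.6809 -0.0173  1.4033  0.5924] F [ 0.2531 -0.7298 -0.5327] op 0.5844932606812674
shift cm [-19.9601 -36.7773   2.683 ] turn [ 0.0008  0.0002 -0.    ] tooly [0.2981 0.9545 0.0008]
```

```bash
python3 -m pendant '[5,-20,-36.8,0,0,0,0,5,-20,-36.8,0,0,0,0,5,-20,-36.8,0,0,0,0,5,-20,-36.8,0,0,0,0,5,-20,-36.8,0,0,0,0,5,-20,-36.8,0,0,0,0,5,-20,-36.8,0,0,0,0,5,-20,-36.8,0,0,0,0]'
python3 -m pendant '[5,-2,-3.6,2,0,0,0,5,-2,-3.6,2,0,0,0,5,-2,-3.6,2,0,0,0]'
python3 go.py .5165 -.1065 .2
```

```text
t: 2.8
tool_pos: [0.5127, -0.0885, 0.2873]
tcp_rot: [0.001, 0.151, 0.989, 0.001]
contact_force: [1.5, 0.1, 0.1]
opening: 0.584
t: 3.1
tool_pos: [0.5208, -0.1297, 0.2669]
tcp_rot: [0.0, 0.152, 0.988, 0.001]
contact_force: [0.4, 1.2, -0.0]
opening: 0.591
t 3.1 pos [ 0.5208 -0.1297  0.2669] q [-0.5316  0.0821  0.7456  1.7185 -0.0583  1.3626  1.49  ] F [ 0.3684  1.1759 -0.0037] op 0.5913563525944426
shift cm [1.1062 2.0733 6.6927] turn [ 0.0014  0.0004 -0.    ] tooly [0.3004 0.9538 0.0014]
```

```bash
python3 -m pendant '[5,1.1,2.07,2,0,0,0,5,1.1,2.07,5,0,0,0,5,1.1,2.07,6.7,0,0,0,5,1.1,2.07,6.7,0,0,0]'
python3 - <<'E'
from h import *
s=arm.capture('side')[:,:,::-1];t=arm.capture('top')[:,:,::-1]
f=lambda im,x,y:cv2.resize(im[y:y+150,x:x+100],None,fx=4,fy=4,interpolation=cv2.INTER_CUBIC)
cv2.imwrite('pics/c2.png',np.hstack([f(s,300,80),f(t,315,190)]))
E
python3 go.py .5165 -.1065 .146
```

```text
t: 3.5
tool_pos: [0.5155, -0.1044, 0.1983]
tcp_rot: [-0.001, 0.15, 0.989, 0.001]
contact_force: [-0.8, 0.1, 0.1]
opening: 0.588
t 3.6 pos [ 0.5169 -0.1055  0.2008] q [-0.5512  0.1073  0.7248  1.834  -0.0773  1.2271  1.4641] F [ 1.0409 -0.811   0.8352] op 0.5841919906859337
shift cm [ 0.0161 -0.1179  5.4773] turn [ 0.0018  0.0008 -0.    ] tooly [0.2988 0.9543 0.0018]
```

View pics/c2.png

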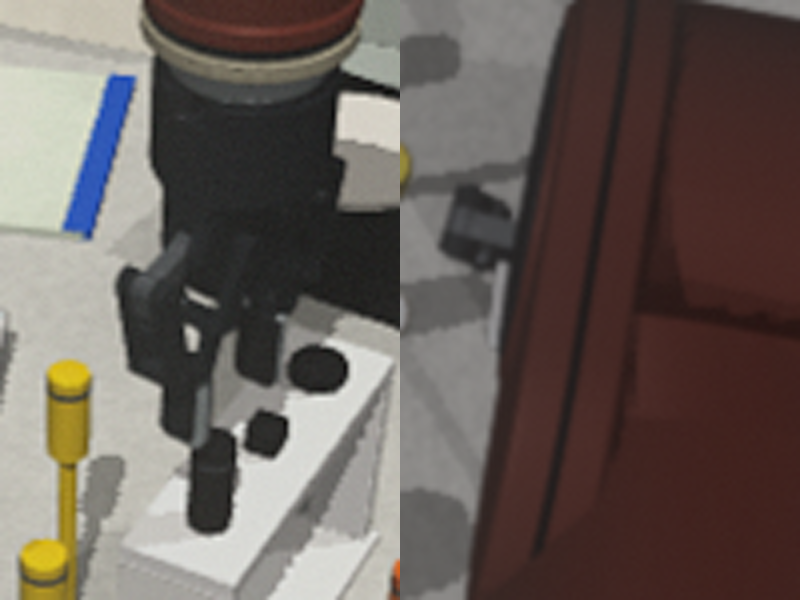

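```bash
python3 -m pendant '[5,0,-0.12,2.5,0,0,0,5,0,-0.12,4.5,0,0,0,5,0,-0.12,5.7,0,0,0,5,0,-0.12,5.7,0,0,0]'
python3 -m pendant '[1,0,0,0,0,0,0,1,0,0,0,0,0,0,1,0,0,0,0,0,0,1,0,0,0,0,0,0,1,0,0,0,0,0,0,1,0,0,0,0,0,0]'
python3 go.py .5165 -.1065 .146
```

```text
t: 4.0
tool_pos: [0.5164, -0.1062, 0.1434]
tcp_rot: [0.0, 0.151, 0.989, 0.001]
contact_force: [-0.8, 0.1, 0.4]
opening: 0.583
t: 4.6
tool_pos: [0.5173, -0.1061, 0.1448]
tcp_rot: [0.001, 0.151, 0.989, 0.001]
contact_force: [-1.1, 1.0, 7.3]
opening: 0.243
t 4.6 pos [ 0.5173 -0.1061  0.1448] q [-0.53    0.1709  0.722   1.9016 -0.1283  1.1126  1.5094] F [-1.0521  0.9828  7.2839] op 0.24346531658666795
shift cm [ 0.0604 -0.0602 -0.1251] turn [ 0.0025  0.0015 -0.    ] tooly [0.2982 0.9545 0.0025]
```

```bash
python3 -m pendant '[1,0,0,-1,0,0,0,1,0,0,-3,0,0,0,1,0,0,-6,0,0,0,1,0,0,-9,0,0,0,1,0,0,-12,0,0,0,1,0,0,-15,0,0,0,1,0,0,-16,0,0,0,1,0,0,-16,0,0,0]'
python3 go.py .52 .05 .31
python3 - <<'E'
from h import *
s=arm.get_state();p=np.array(s['tool_pos']);print(proj('side',p),proj('side',p+[0,0,-.135]),proj('top',p+[0,0,-.135]))
save('side','c3.png',(290,80,430,260),3.3)
E
```

```text
t: 5.4
tool_pos: [0.5175, -0.1067, 0.3063]
tcp_rot: [0.002, 0.151, 0.989, 0.002]
contact_force: [0.4, 0.4, -1.0]
opening: 0.24
t 5.4 pos [ 0.5175 -0.1067  0.3063] q [-0.575   0.0347  0.7252  1.6744 -0.0263  1.4366  1.4211] F [ 0.3774  0.3695 -1.0387] op 0.24026613726391957
shift cm [ 4.4387 15.0284 -0.3315] turn [ 0.0037  0.0042 -0.    ] tooly [0.2984 0.9544 0.0037]
[356.70760868 130.54852055] [351.9670362  193.26126173] [365.36213648 258.66365473]
```

View pics/c3.png

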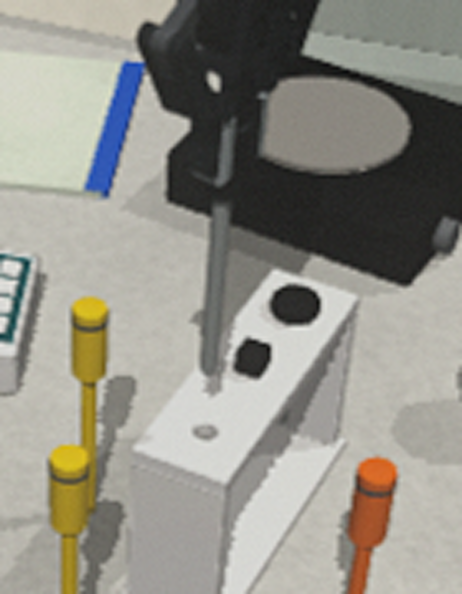

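The probe is held, and its tip at side (353,193) agrees with the predicted (352,193). The other rods are still in the rack. Moving to the stand.

```bash
python3 -m pendant '[1,0.6,2,0,0.004,0.004,0,1,1.6,5.3,0,0.004,0.004,0,1,2.8,9.2,0,0.004,0.004,0,1,4,13.2,0,0.004,0.004,0,1,5.2,17.2,0,0.004,0.004,0,1,6.4,21.2,0,0.004,0.004,0,1,7.6,25,0,0.004,0.004,0,1,8.4,27.8,0,0.004,0.004,0]'
python3 -m pendant '[1,0.2,0.6,0,0,0,0,1,0.2,0.6,0,0,0,0,1,0.2,0.6,0,0,0,0]'
python3 go.py .52 .1905 .306
python3 - <<'E'
from h import *
s=arm.get_state();p=np.array(s['tool_pos'])
for c in('side','top'): print(proj(c,p+[0,0,-.135]),proj(c,p+[0,0,-.03]))
S=arm.capture('side')[:,:,::-1];t=arm.capture('top')[:,:,::-1]
f=lambda im,x,y:cv2.resize(im[y:y+120,x:x+80],None,fx=5,fy=5,interpolation=cv2.INTER_CUBIC)
cv2.imwrite('pics/c4.png',np.hstack([f(S,250,255),f(t,155,200)]))
for c in('side','top'):
  for n in('probe_tip','upper_guide'):
    for r in arm.landmark_of(c,n)[:2]: print(c,n,r)
E
```

```text
t: 6.25
tool_pos: [0.5183, 0.1868, 0.3032]
tcp_rot: [-0.002, 0.15, 0.989, -0.001]
contact_force: [0.5, 0.6, -1.5]
opening: 0.243
t: 6.55
tool_pos: [0.5181, 0.1914, 0.3023]
tcp_rot: [-0.003, 0.15, 0.989, -0.002]
contact_force: [1.0, -0.6, -0.1]
opening: 0.243
t 6.55 pos [0.5181 0.1914 0.3023] q [-0.8629  0.1069  0.4713  1.6094 -0.0484  1.444   0.8813] F [ 1.0318 -0.5884 -0.0894] op 0.24323663592049705
shift cm [-0.202 -0.031 -0.371] turn [-0.0048 -0.0051 -0.    ] tooly [ 0.2974  0.9547 -0.0048]
[288.62539625 314.77951141] [286.22606522 267.01357627]
[188.66439405 259.48962682] [168.47179064 257.6947998 ]
side probe_tip {'centre': [391.6, 286.4], 'p': 0.97}
side probe_tip {'centre': [289.7, 315.6], 'p': 0.83}
side upper_guide {'centre': [288.0, 330.1], 'p': 0.75}
top probe_tip {'centre': [376.6, 218.8], 'p': 0.58}
top probe_tip {'centre': [310.5, 236.2], 'p': 0.52}
top upper_guide {'centre': [194.2, 259.7], 'p': 0.85}
```

View pics/c4.png

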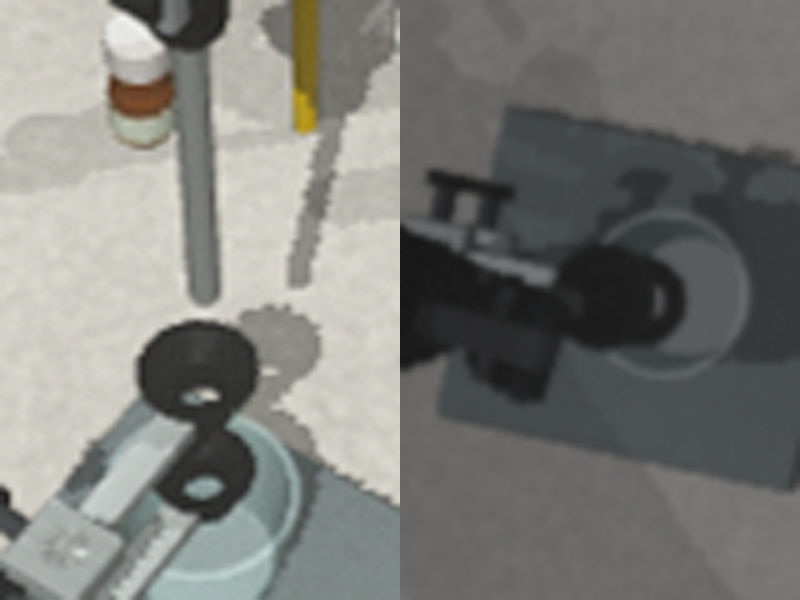

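```bash
python3 - <<'E'
from h import *
np.set_printoptions(precision=4,suppress=True)
C=lambda x,y,ox,oy:(ox+x/5-.4,oy+y/5-.4)
print('tip',tri([('side',C(203,300,250,255)),('top',C(170,300,155,200))]),atz('side',C(203,300,250,255),.1673))
print('ug',tri([('side',C(198,370,250,255)),('top',C(208,297,155,200))]),atz('side',C(198,370,250,255),.13))
print(arm.get_state()['tool_pos'])
# circle extents of predicted upper guide mouth, r=17..20, for both cams
for p in((.52,.1905),(.518,.1905),(.52,.1925)):
  for c in('side','top'):
    a=np.linspace(0,6.28,60);P=np.array([proj(c,[p[0]+.018*np.cos(b),p[1]+.018*np.sin(b),.13]) for b in a]);print(p,c,P.min(0),P.max(0))
im=cv2.imread('pics/c4.png').max(2)
print('side row370 dark', np.nonzero(im[370,:400]<60)[0][[0,-1]],'col198 dark',np.nonzero(im[310:440,170]<60)[0][[0,-1]]+310)
print('top col dark',np.nonzero(im[200:400,608]<45)[0][[0,-1]]+200)
E
```

```text
tip (array([0.5169, 0.191 , 0.168 ]), [1.1, 1.1]) [0.5161 0.1902 0.1673]
ug (array([0.5198, 0.1889, 0.1284]), [0.2, 0.2]) [0.5191 0.1899 0.13  ]
[0.5184 0.1922 0.3034]
(0.52, 0.1905) side [276.7109 319.1884] [300.2171 338.5683]
(0.52, 0.1905) top [185.0521 248.8224] [205.2121 269.1231]
(0.518, 0.1905) side [277.9064 319.5663] [301.4246 338.9707]
(0.518, 0.1905) top [185.0419 249.9483] [205.2046 270.2544]
(0.52, 0.1925) side [276.1749 320.1618] [299.7221 339.6075]
(0.52, 0.1925) top [183.933  248.8302] [204.0904 269.1296]
side row370 dark [141 255] col198 dark [331 413]
top col dark [246 346]
```

```bash
python3 go.py .521 .1915 .30
```

```text
t 6.85 pos [0.5184 0.1922 0.3034] q [-0.8629  0.106   0.4704  1.608  -0.0491  1.4441  0.8807] F [-0.1547 -0.1243 -0.6338] op 0.24238599395367186
shift cm [-0.2711  0.0119  0.3405] turn [-0.0026 -0.0042 -0.    ] tooly [ 0.2973  0.9548 -0.0026]
```

```bash
python3 -m pendant '[1,-0.27,0,0.5,-0.003,-0.004,0,1,-0.27,0,1.5,-0.003,-0.004,0,1,-0.27,0,2.5,-0.003,-0.004,0,1,-0.27,0,3.1,-0.003,-0.004,0,1,-0.27,0,3.1,-0.003,-0.004,0]'
python3 go.py .521 .1915 .25
python3 - <<'E'
from h import *
p=np.array(arm.get_state()['tool_pos'])
for z in(-.135,-.06): print(proj('side',p+[0,0,z]))
save('side','c5.png',(250,265,330,345),6)
E
```

```text
t: 7.35
tool_pos: [0.5202, 0.1912, 0.271]
tcp_rot: [-0.001, 0.15, 0.989, -0.0]
contact_force: [-1.0, -0.3, -0.5]
opening: 0.243
t 7.35 pos [0.5202 0.1912 0.271 ] q [-0.8584  0.1191  0.4704  1.6606 -0.055   1.3771  0.8889] F [-1.016  -0.2745 -0.4739] op 0.24296982213522741
shift cm [-0.0731  0.0555  2.0967] turn [-0.0012 -0.0017 -0.    ] tooly [ 0.2972  0.9548 -0.0012]
[288.06773095 326.74517322]
[286.41811584 295.62040709]
```

View pics/c5.png

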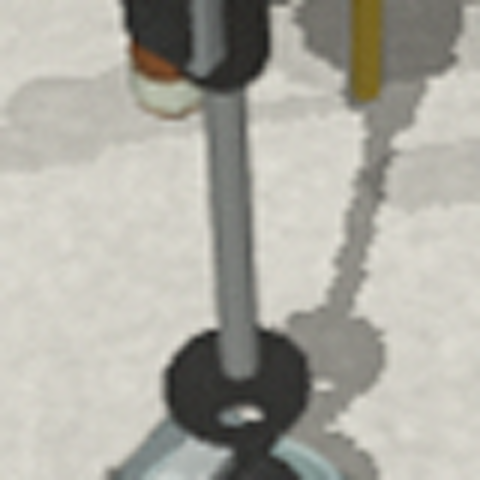

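The tip is centred over the mouth, at side (289.6,327.6) against the mouth centre (289.1,328.8), and the rod is upright. I'll thread it in slowly.

```bash
python3 -m pendant '[1,-0.05,0,0.5,-0.001,-0.002,0,1,-0.05,0,1,-0.001,-0.002,0,1,-0.05,0,1.5,-0.001,-0.002,0,1,-0.05,0,2,-0.001,-0.002,0,1,-0.05,0,2.5,-0.001,-0.002,0,1,-0.05,0,2.5,-0.001,-0.002,0]'
python3 go.py .521 .1915 .216
```

```text
t: 8.0
tool_pos: [0.5206, 0.1911, 0.2459]
tcp_rot: [0.0, 0.15, 0.989, -0.0]
contact_force: [-0.2, -1.1, -0.8]
opening: 0.236
t 8.0 pos [0.5206 0.1911 0.2459] q [-0.8558  0.1311  0.4695  1.6999 -0.0606  1.3252  0.8941] F [-0.1738 -1.1334 -0.8013] op 0.2359416622173003
shift cm [-0.0269  0.0561  2.989 ] turn [-0.0004  0.0002  0.    ] tooly [ 0.2971  0.9548 -0.0004]
```

```bash
python3 -m pendant '[1,0,0,0.6,0,0,0,1,0,0,1.2,0,0,0,1,0,0,1.8,0,0,0,1,0,0,2.4,0,0,0,1,0,0,2.8,0,0,0,1,0,0,2.8,0,0,0]'
python3 - <<'E'
from h import *
save('side','c6.png',(250,280,330,380),6)
E
python3 go.py .5206 .1911 .19
```

```text
t: 8.6
tool_pos: [0.5203, 0.1909, 0.2172]
tcp_rot: [-0.0, 0.15, 0.989, -0.001]
contact_force: [0.2, -0.7, -1.4]
opening: 0.236
t 8.65 pos [0.5205 0.1909 0.2176] q [-0.8519  0.1492  0.4683  1.74   -0.0697  1.2695  0.9017] F [-0.5391 -0.2804 -0.5588] op 0.23858643207654073
shift cm [-0.009   0.0221  2.7612] turn [-0.0008 -0.0001 -0.    ] tooly [ 0.2972  0.9548 -0.0008]
```

View pics/c6.png

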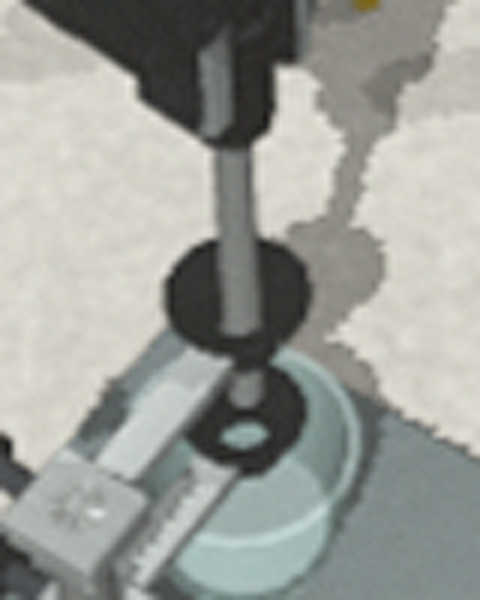

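The rod is through the upper guide, with its tip at crop (245,405) over the lower mouth. Continuing down.

```bash
python3 -m pendant '[1,0,0,0.5,0,0,0,1,0,0,1,0,0,0,1,0,0,1.5,0,0,0,1,0,0,2,0,0,0,1,0,0,2.3,0,0,0,1,0,0,2.3,0,0,0]'
python3 go.py .5206 .1911 .170
```

```text
t: 9.25
tool_pos: [0.5202, 0.1908, 0.1941]
tcp_rot: [-0.0, 0.15, 0.989, -0.001]
contact_force: [-0.0, -0.5, -1.2]
opening: 0.238
t 9.25 pos [0.5202 0.1908 0.1941] q [-0.8481  0.1671  0.4669  1.7712 -0.0789  1.2234  0.9093] F [-0.042  -0.4937 -1.1572] op 0.23839356744527065
shift cm [-0.0314  0.0398  2.4057] turn [-0.0015 -0.0007 -0.    ] tooly [ 0.2972  0.9548 -0.0015]
```

```bash
python3 -m pendant '[1,0,0,0.6,0,0,0,1,0,0,1.2,0,0,0,1,0,0,1.8,0,0,0,1,0,0,2.3,0,0,0,1,0,0,2.3,0,0,0,1,0,0,2.3,0,0,0]'
python3 - <<'E'
from h import *
p=np.array(arm.get_state()['tool_pos'])
print('tip',proj('side',p+[0,0,-.135]),'under',proj('side',p+[0,0,-.015]))
save('side','c7.png',(240,280,340,400),5)
for n in('probe_tip','beaker_rim_centre','jar_near','jar_far','vial','crucible','short_rod_head','disc_rod_head'):
    print(n,[(np.round(r['centre'],1).tolist(),round(r['p'],2)) for r in arm.landmark_of('side',n)[:2]])
E
python3 go.py .5206 .1911 .170
```

```text
t: 9.85
tool_pos: [0.5202, 0.1907, 0.171]
tcp_rot: [-0.0, 0.15, 0.989, -0.001]
contact_force: [-0.2, 0.2, -0.2]
opening: 0.242
tip [290.05102314 361.87712299] under [287.77282776 318.6341863 ]
probe_tip [([390.7, 287.1], 0.89), ([293.0, 365.8], 0.62)]
beaker_rim_centre [([290.4, 354.0], 0.74), ([291.7, 359.8], 0.61)]
jar_near [([392.1, 322.8], 0.66)]
jar_far [([237.3, 250.8], 0.72)]
vial [([341.1, 292.6], 0.7)]
crucible [([442.2, 206.1], 0.9)]
short_rod_head [([366.5, 188.2], 0.67)]
disc_rod_head [([374.6, 175.3], 0.52)]
t 10.3 pos [0.5202 0.1909 0.1712] q [-0.8438  0.1867  0.4651  1.7995 -0.0896  1.1775  0.918 ] F [-0.6507 -0.3519 -0.5114] op 0.24064768598331407
shift cm [-0.0323  0.0358  0.1169] turn [-0.0013 -0.0006 -0.    ] tooly [ 0.2971  0.9548 -0.0013]
```

View pics/c7.png

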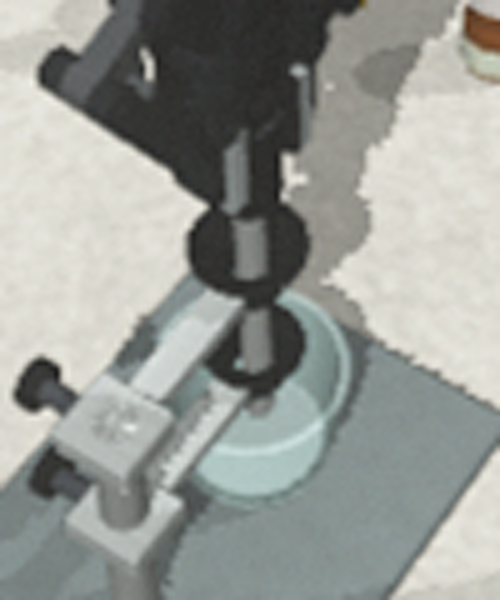

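The tip shows below the lower guide inside the beaker, at side (292,361) against a predicted (290,362) for z about 0.036. There is almost no force. Handing in.

```bash
python3 -m pendant '[1,0,0,0,0,0,0,1,0,0,0,0,0,0,1,0,0,0,0,0,0]'; python3 -c "
from station import arm
import numpy as np
print(np.abs(arm.get_state()['joint_velocities']).max());print(arm.finish_job())"
```

```text
t: 10.6
tool_pos: [0.5202, 0.1908, 0.1712]
tcp_rot: [-0.0, 0.15, 0.989, -0.001]
contact_force: [0.1, 0.5, -1.5]
opening: 0.24
0.0015311239452075354
the job is handed in; nothing more can be done
None
```

I took the black probe out of the rack and lowered it through the upper guide, then the lower one. I handed the job in at 10.6 s with the gripper still holding it by its head.

- **Position:** in the last picture the rod passes through both guides and its tip is inside the beaker. I put the tip at about 36 mm above the table, which is about half-way down. The head's underside works out at about 156 mm, against 130 mm for the upper guide's mouth.
- **Stillness and force:** the outside force was under 2 N, the tool was upright to about 0.1°, and the joints were nearly still (0.0015 rad/s at most).
- **Other objects:** the two other rods were still in the rack and the beaker stood in place. The near jar, far jar, one vial and the cup were found about where they stood at the start. I did not re-check the second vial, though the path stayed well above both vials.

**Less certain:**
- The fingers hid the head's underside, so its height is calculated from the grip rather than seen.
- The tip showed about 2 pixels (2–3 mm) sideways from where I predicted. The tip network put it about 4 pixels lower in the picture than my own estimate. Both are within measuring error.

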